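Show a painted model wall to the inspection camera

ROBOT

A 6-joint arm with a two-finger parallel gripper is mounted at the origin on a cart in front of the work surface, level with it; the furniture and walls round the work are solid. World frame = base frame: x ahead of the robot, y to its left, z up, the work surface at z = 0. Lengths are in mm, angles in degrees, forces in N, time in s.
With the tool pointing down it reaches from about 300 to 850 mm from the base axis. Payload 4.2 kg.
Tool frame: the origin (TCP) lies midway between the tips of the shut fingers; the grasp point (between the pads) lies 19 mm behind it; z points along the fingers, y is the line along which they close (so a half turn about z gives the same grasp; the last joint's range is limited). The gripper opens to 91 mm and grips with 3 to 60 N. Pads are 32 mm wide; open, the fingers measure 118 mm over their backs; the gripper's body (76 mm by 178 mm) begins 60 mm behind the grasp point.
Start: joints at [-69.958, 18.312, 89.639, -0, 72.044, -1.146], TCP at [207.826, -536.145, 213.976] pointing down, gripper open.
Joint ranges: [-177.97, 177.97], [-48.28, 115.42], [12.27, 149.76], [-77.06, 257.06], [2.81, 150.46], [-146.56, 146.56]. Speed limits (degrees/s): [147.25, 147.25, 180, 180, 180, 180].

INTERFACE

Orientations are given as [roll, pitch, yaw] about the fixed x, y, z axes, in that order (R = Rz(yaw) Ry(pitch) Rx(roll)).
In Python, from workcell import env, monitor, grab_frame, camera_model, job_done gives the robot as it stands (env), with the cameras as plain functions, the job as plain functions and the readings (monitor).
- The arm moves only by the tool nudge_tcp, called after "Emit:" by a JSON object that holds its "method" and its "body". Schema: {"type":"object","properties":{"segments":{"type":"array","items":{"type":"array","items":{"type":"number"},"minItems":6,"maxItems":6},"minItems":1,"maxItems":8},"finger_gap":{"type":"number"},"grip_force":{"type":"number"},"only":{"type":"string"},"quiet":{"type":"boolean"},"lines":{"type":"string"}},"required":["segments"],"additionalProperties":false}. segments is a list of rows, 1 to 8 of them, each of 6 numbers: dx, dy, dz in parts of the range, where 1.0 means 300 mm, then a rotation vector rx, ry, rz in parts of the range, where 1.0 means 90 degrees; each row shifts and turns the commanded pose from where the row before left it, along the tool's axes as they then stand; what a row does not reach is not made up. A row lasts 1/10 s, in which the tool goes at most 50 mm and 8.59 degrees, less where a joint would pass 70% of its speed; a pose out of reach is approached as far as the arm can. finger_gap is the finger opening in mm, set as the call begins (left out keeps the last). The fingers move at their own pace and stop on an object; grip_force is the grip in N (left out, the last holds). Time passes only in rows, so rows that do not move let the fingers close. The tool returns the time, the measured TCP pose, the force, the opening and the grip force at its end. only (a regular expression) keeps the lines of the reply that match it, lines (a string "A,B") keeps lines A to B, and quiet returns only ok. No shift or turn number may pass 1 either way. Input that does not fit is refused with a message, and nothing moves.
- monitor.state(): the state, without advancing time (a new reading comes with each control period).
- grab_frame(name): name is "side" or "top" or "wrist"; returns the picture (400x640x3 uint8, blue, green, red); there is no depth.
- camera_model(name): a dict with "fx", "fy", "cx", "cy" (pixels), "T" (4x4, takes a point from camera to world coordinates). Camera axes: x right, y up, looking along -z (the intrinsics and any distortion apply to the point x, -y, -z); pixel columns grow to the right and rows downward; lengths in mm; the calibration is good to about 2 mm. The wrist camera is an equidistant fisheye: a pixel r from the principal point sees the ray r / f radians off the axis. A picture is of the moment at which its call begins: read the wrist's pose just before it. camera_model takes no time and is no camera call; for the wrist camera it gives the pose at the moment of the call.
- job_done(): hands the job in; it is judged then, once.
The state is a dict: "time_s": time; "qpos": joint angles; "qvel": joint speeds; "effort": joint torques, N m; "ee_pos": TCP position; "ee_rot": TCP orientation; "force": force on the tool from outside, world axes, zero at the start; "torque": the same for the moment, N m; "gripper_width": finger opening in mm; "gripper_force": force on a finger pad.
Only numpy, scipy, OpenCV 4.12 (cv2) and the standard library are available. Lean on these libraries where they do the work, as an engineer would, in place of code of your own. Each camera call takes 0.05 s, during which the arm holds its last target. There are 200 camera calls.

TASK

Take the red model-house wall out of the drying rack and hold it in the air before the little inspection camera, 16 cm from the lens and centred in its view, door side to the lens, tab end up, and square to the camera's line of sight (leaning back as much as the camera looks down). Finish while still holding it there, motionless, and leave the other walls, the camera, the corked figure and the glue bottle undisturbed.

Things in the scene. Friction and masses are not known exactly. Their poses are not given: they have to be found in the camera images.
- red_wall: Red model-house wall: rigid slab 84 (y) x 8 (x) x 60 mm (z), about 60 g, with a pale wooden grip tab on the middle of its upper edge, 24 (y) x 12 (x) mm, 32 mm tall (whole height 92 mm). Origin: centre of underside. +x points out of the front (green door, window, white trim); the back is plain red. Stands upright in a rack slot, foot 6 mm above the table, front away from the robot.
- red_face (a point): Centre of the red wall's slab: 30 mm above its origin along its z, mid thickness; axes as red_wall. This is the point to centre in the camera's view.
- red_tab (a point): Grip point on the red wall's tab: 82 mm above its origin (52 mm above red_face) along its z, 10 mm below the tab's top, mid thickness; pinch across the 12 mm thickness (x). Axes as red_wall.
- rack: Plywood drying rack, fixed; base 150 (x) x 106 (y) x 6 mm, origin centre of underside. Three slots along its y at x = -50, 0, +50 mm, one wall in each, in any order, fronts to +x; a slot is 10 mm wide, between ribs whose tops are 26 mm above the table; side rails 19 mm high. 38 mm are free between neighbouring tabs. Lift a wall straight up to clear the ribs.
- lens (a point): Centre of the front glass of the tabletop inspection camera, about 0.21 m above the table. The camera looks along -x of this frame (roughly towards the robot and 0.25 to 0.5 rad downwards); y is sideways, z up in its picture. A wall held as asked has its axes parallel to these, in the same directions, with red_face at (-160, 0, 0) mm in this frame.
- inspect_cam: The inspection camera, fixed: round black foot 80 mm across, 14 mm pillar, fork, and a grey head 60 x 50 x 44 mm with a black lens barrel; its top is about 0.26 m above the table. Origin: centre of the foot's underside.
- yellow_wall: The yellow wall with two windows, upright in one of the rack's three slots, front to the rack's +x, wooden tab on top; 60 g; same shape as the red wall; leave it there. Origin: centre of its underside.
- blue_wall: The blue wall, upright in one of the rack's three slots, front to the rack's +x, wooden tab on top; 60 g; same shape as the red wall; leave it there. Origin: centre of its underside.
- cork_figure3: A painted figure on a wine cork, 26 x 32 x 90 mm, standing loose at the right; leave it. Origin: underside.
- instant_glue: A small glue bottle with a red cap, 20 mm thick, 82 mm high, standing loose between rack and camera, towards the back; leave it. Origin: underside.

How it is judged:
By the outcome, as a careful person would: the job done as asked, in the order asked, and still so for the second after the job is handed in, while the arm keeps its last pose, push and grip.
It also fails if it takes over 45 s, if anything falls off the work surface, if the arm or the gripper's body presses on something with over 40 N, if the wrist force passes 120 N, or if a joint passes its speed limit or range.

## Working session

There is one attempt and no reset: what is moved stays moved. The work goes in short steps, Python scripts to look and compute and a tool call to move; the robot and the scene stay as the last step left them, time stands still between calls to the robot, and variables do not carry over. Pictures are saved under pics/ and viewed, at most 10 in all, crops included, and the job is handed in when it is done.

```bash
ls; mkdir -p pics; python3 - <<'E'
from workcell import env, monitor, grab_frame, camera_model, job_done
import cv2,numpy as np
print(monitor.state())
for n in("side","top"):
    cv2.imwrite(f"pics/{n}0.png",grab_frame(n)); m=camera_model(n); print(n,{k:(np.round(v,3).tolist()) for k,v in m.items()})
E
```

```text
pics
workcell.py
{'time_s': 0.0, 'qpos': array([-6.99602105e+01,  1.83523261e+01,  8.97070014e+01,  1.03171516e-04,
        7.20430513e+01, -1.14657492e+00]), 'qvel': array([-0.031219  ,  0.00605299, -0.00950664,  0.11435849, -0.04888971,
        0.05520678]), 'effort': array([ 1.31067907e-03, -4.12454760e+01, -2.31971633e+01,  7.29141897e-02,
        4.56155010e-02, -1.34737538e-04]), 'ee_pos': array([ 207.62820433, -535.66212624,  213.10937628]), 'ee_rot': array([-1.79897644e+02, -2.14668749e-03,  2.11863306e+01]), 'force': array([-0.05146521,  0.24435499, -0.28623931]), 'torque': array([-0.03352177, -0.01413356, -0.03543678]), 'gripper_force': 0.0, 'gripper_width': 91.10064345096963}
side {'fx': 466.989, 'fy': 466.989, 'cx': 314.89, 'cy': 202.971, 'T': [[-0.998, 0.055, -0.039, 528.228], [-0.064, -0.575, 0.815, 806.686], [0.022, 0.816, 0.578, 754.887], [0.0, 0.0, 0.0, 1.0]]}
top {'fx': 378.695, 'fy': 378.695, 'cx': 325.774, 'cy': 200.402, 'T': [[0.009, 0.998, -0.059, 526.939], [-1.0, 0.009, 0.006, -57.51], [0.006, 0.058, 0.998, 1069.694], [0.0, 0.0, 0.0, 1.0]]}
```

View pics/side0.png

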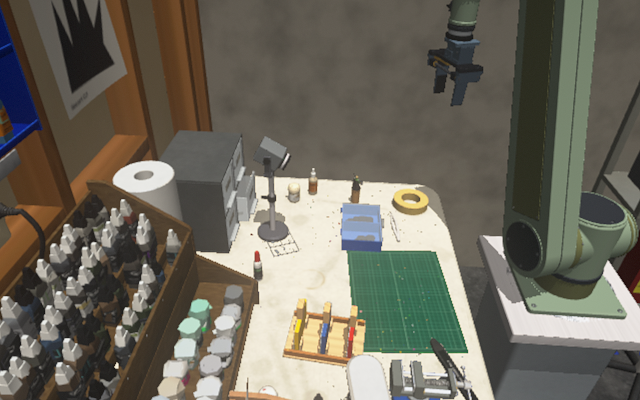

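View pics/top0.png

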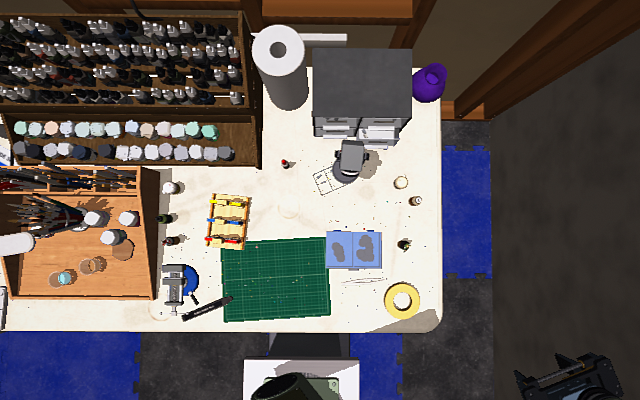

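The side view shows the rack near (325,325), with the red wall in the slot nearest the robot (~350,340). The inspection camera has its head at (272,152) and foot at (273,232). In the top view the rack is near (228,220) with red at ~(222,240), and the camera head is at (350,155). The glue bottle is at (285,163) and the figure at about (404,245) or (400,183).

```bash
python3 - <<'E'
import cv2,numpy as np
s=cv2.imread("pics/side0.png");t=cv2.imread("pics/top0.png")
def c(im,x,y,w=80,h=60): return cv2.resize(im[y:y+h,x:x+w],None,fx=5,fy=5,interpolation=cv2.INTER_CUBIC)
cv2.imwrite("pics/c1.png",np.vstack([np.hstack([c(t,190,192),c(t,315,130)]),np.hstack([c(s,283,303,),c(s,235,130)])]))
E
```

```text
(no output)
```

View pics/c1.png

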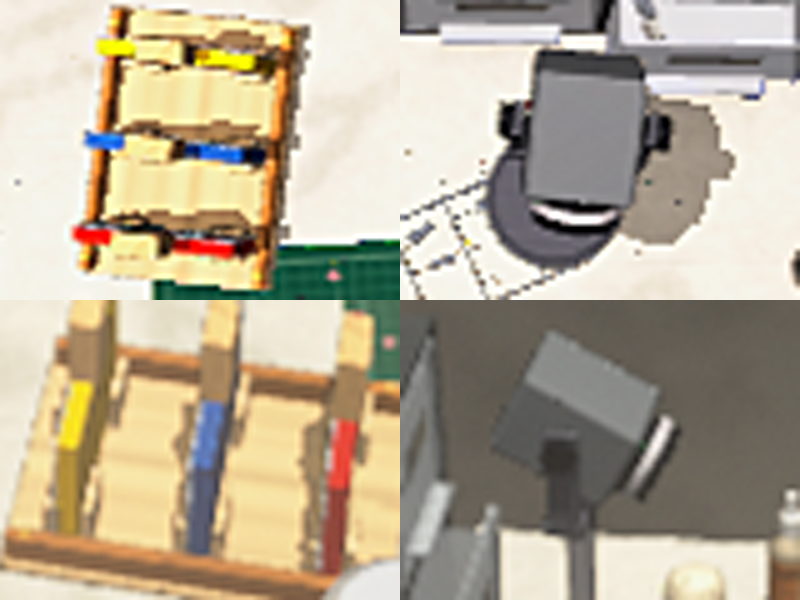

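```bash
cat > h.py <<'E'
from workcell import env, monitor, grab_frame, camera_model, job_done
import cv2,numpy as np
from scipy.spatial.transform import Rotation as R
def ray(m,u,v,fish=False):
    a=np.array([(u-m["cx"])/m["fx"],(v-m["cy"])/m["fy"]])
    if fish:
        r=np.hypot(*a); d=np.array([*(a*(np.sin(r)/max(r,1e-9))),np.cos(r)])
    else: d=np.array([*a,1.])
    d=d*[1,-1,-1]; T=np.array(m["T"])
    d=T[:3,:3]@d; return T[:3,3],d/np.linalg.norm(d)
def onz(m,u,v,z,fish=False):
    o,d=ray(m,u,v,fish); return o+d*(z-o[2])/d[2]
def tri(*rays):
    A=sum(np.eye(3)-np.outer(d,d) for o,d in rays); b=sum((np.eye(3)-np.outer(d,d))@o for o,d in rays)
    p=np.linalg.solve(A,b); return p,[np.linalg.norm(np.cross(p-o,d)) for o,d in rays]
def proj(m,p,fish=False):
    T=np.array(m["T"]); q=(T[:3,:3].T@(np.asarray(p,float)-T[:3,3]))*[1,-1,-1]
    if fish:
        n=np.hypot(q[0],q[1]); th=np.arctan2(n,q[2]); s=th/max(n,1e-9); return np.array([m["cx"]+m["fx"]*s*q[0],m["cy"]+m["fy"]*s*q[1]])
    return np.array([m["cx"]+m["fx"]*q[0]/q[2],m["cy"]+m["fy"]*q[1]/q[2]])
E
python3 - <<'E'
from h import *
np.set_printoptions(precision=1,suppress=True)
mt,ms=camera_model("top"),camera_model("side")
P=lambda u,v,x,y:((u+.5)/5-.5+x,(v+.5)/5-.5+y)
T=lambda u,v:P(u,v,190,192)
for n,(u,v),z in [("rail LT",(115,8),19),("LB",(85,270),19),("RT",(297,28),19),("RB",(268,288),19),("redL",(75,235),66),("redR",(252,243),66),("redtab",(137,247),98),("bluetab",(150,149),98),("yeltab",(160,53),98)]:
    print(n,onz(mt,*T(u,v),z))
lt=P(575-400,215,315,130); ls=P(655-400,455-300,235,130)
print("lens",tri(ray(mt,*lt),ray(ms,*ls)))
# head top face corners z~
for a in [(540,75),(645,85),(525,200),(630,208)]: print("headtop@255",onz(mt,*P(a[0]-400,a[1],315,130),250))
m=camera_model("wrist");st=monitor.state();print(m["fx"],m["cx"],m["cy"])
Rt=R.from_euler("xyz",st["ee_rot"],degrees=True).as_matrix()
print("cam in tool",Rt.T@(m["T"][:3,3]-st["ee_pos"]),Rt.T@m["T"][:3,:3])
E
```

```text
rail LT [605.6 251.2  19. ]
LB [460.7 263.8  19. ]
RT [595.4 150.   19. ]
RB [451.7 162.9  19. ]
redL [482.  255.2  66. ]
redR [478.6 162.   66. ]
redtab [477.6 213.5  98. ]
bluetab [527.6 208.2  98. ]
yeltab [576.8 204.3  98. ]
lens (array([ 641.5, -115.7,  215.3]), [np.float64(0.7696721644457731), np.float64(0.7696721644457409)])
headtop@255 [697.6 -97.8 250. ]
headtop@255 [ 693.7 -143.7  250. ]
headtop@255 [642.5 -91.6 250. ]
headtop@255 [ 639.5 -137.4  250. ]
309.70691628693146 319.0360228405254 201.49675288851756
cam in tool [  72.6   -0.2 -168.6] [[ 0.   1.   0.3]
 [ 1.  -0.   0. ]
 [ 0.   0.3 -1. ]]
```

The manual's scale: shifts go in shares of 300 mm and turns go in shares of 90 degrees. Converting my numbers, -8 degrees / 90 = -0.0889.

Emit:
{"method": "nudge_tcp", "body": {"segments": [[0,0,0,0,0,-0.0889],[0,0,0,0,0,-0.0889],[0,0,0,0,0,-0.0889],[0,0,0,0,0,-0.0889],[0,0,0,0,0,-0.0889],[0,0,0,0,0,-0.0889],[0,0,0,0,0,-0.0889],[0,0,0,0,0,-0.0856]], "finger_gap": 34}}

```text
time_s: 0.9
ee_pos: [207.7, -535.8, 213.5]
ee_rot: [-180.0, -0.1, 85.2]
force: [-0.1, -0.6, 0.2]
gripper_width: 34.2
gripper_force: 0.0
```

```bash
python3 - <<'E'
from h import *
np.set_printoptions(precision=1,suppress=True)
mt,ms=camera_model("top"),camera_model("side")
P=lambda u,v,x,y:((u+.5)/5-.5+x,(v+.5)/5-.5+y)
tp=[(540,75),(645,85),(525,200),(630,208)]; sd=[(527,388),(553,332),(635,442),(660,388)]
c=[]
for a,b in zip(tp,sd):
    p,e=tri(ray(mt,*P(a[0]-400,a[1],315,130)),ray(ms,*P(b[0]-400,b[1]-300,235,130))); c.append(p); print(p,e)
for i,j in((0,2),(1,3)):
    d=c[i]-c[j]; print(np.linalg.norm(d),np.degrees([np.arctan2(d[1],d[0]),np.arctan2(d[2],np.hypot(*d[:2]))]))
s=monitor.state();Rt=R.from_euler("xyz",s["ee_rot"],degrees=True).as_matrix()
print(s["ee_pos"],Rt.T@(np.array([430,-130,200])-s["ee_pos"]))
E
```

```text
[696.3 -97.4 256.8] [np.float64(0.11287405286982997), np.float64(0.1128740528702071)]
[ 691.4 -142.5  261.6] [np.float64(0.10058030321610653), np.float64(0.10058030321586972)]
[646.4 -92.1 235.2] [np.float64(1.8101769229158131), np.float64(1.810176922916108)]
[ 641.7 -138.6  237.7] [np.float64(0.5859143771723879), np.float64(0.5859143771724493)]
54.65174315364336 [-6.1 23.4]
55.299142758986804 [-4.6 25.7]
[ 207.7 -535.8  213.5] [423.  187.6  13.8]
```

To row units: 45 mm / 300 = 0.15, 20 mm / 300 = 0.0667.

Emit:
{"method": "nudge_tcp", "body": {"segments": [[0.15,0.0667,0,0,0,0],[0.15,0.0667,0,0,0,0],[0.15,0.0667,0,0,0,0],[0.15,0.0667,0,0,0,0],[0.15,0.0667,0,0,0,0],[0.15,0.0667,0,0,0,0],[0.15,0.0667,0,0,0,0],[0.15,0.0667,0,0,0,0]]}}

```text
time_s: 1.7
ee_pos: [399.6, -189.9, 213.8]
ee_rot: [-180.0, 0.0, 84.9]
force: [0.2, -0.1, 0.1]
gripper_width: 34.3
gripper_force: 0.0
```

Emit:
{"method": "nudge_tcp", "body": {"segments": [[0.15,0.0667,0.0167,0,0,0],[0,0,0,0,0,0],[0,0,0,0,0,0]]}}

```text
time_s: 2.0
ee_pos: [423.2, -147.9, 208.5]
ee_rot: [-179.9, 0.0, 85.1]
force: [0.6, -0.3, 0.1]
gripper_width: 33.7
gripper_force: 0.0
```

```bash
python3 - <<'E'
from h import *
import pickle
m=camera_model("wrist"); f=grab_frame("wrist"); cv2.imwrite("pics/w1.png",f); pickle.dump(m,open("w1.pkl","wb"))
E
```

```text
(no output)
```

View pics/w1.png

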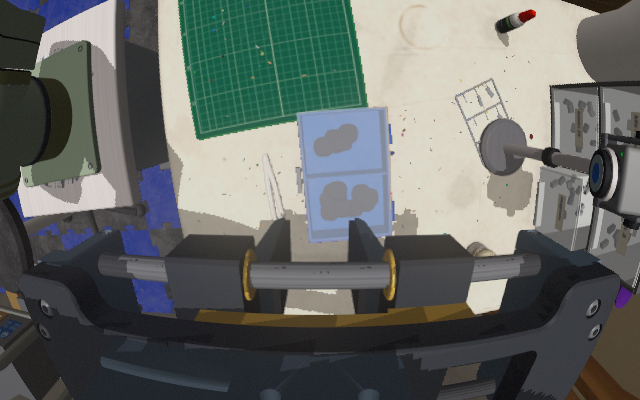

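The wrist view shows the inspection camera's lens at about (600,173), foot at (502,147) and glue bottle at (515,20). I'll take two more wrist views for triangulation.

To row units: 40 mm / 300 = 0.1333.

```bash
cat > snap.py <<'E'
from h import *
import pickle,sys
n=sys.argv[1]; m=camera_model("wrist"); f=grab_frame("wrist"); cv2.imwrite(f"pics/{n}.png",f); pickle.dump(m,open(n+".pkl","wb"))
E
```

Emit:
{"method": "nudge_tcp", "body": {"segments": [[0.1333,0,0,0,0,0],[0.1333,0,0,0,0,0],[0.1333,0,0,0,0,0],[0,0,0,0,0,0],[0,0,0,0,0,0],[0,0,0,0,0,0]]}}

```text
time_s: 2.65
ee_pos: [433.7, -31.0, 208.9]
ee_rot: [180.0, 0.0, 84.7]
force: [-0.0, -0.4, -0.1]
gripper_width: 33.6
gripper_force: 0.0
```

```bash
python3 snap.py w2
```

Emit:
{"method": "nudge_tcp", "body": {"segments": [[0,0.1167,-0.1167,0,0,0],[0,0.1167,-0.1167,0,0,0],[0,0.1167,-0.1167,0,0,0],[0,0,0,0,0,0],[0,0,0,0,0,0],[0,0,0,0,0,0]]}}

```text
time_s: 3.3
ee_pos: [536.8, -39.4, 312.4]
ee_rot: [-179.8, 0.0, 84.8]
force: [0.0, -0.4, 0.1]
gripper_width: 34.3
gripper_force: 0.0
```

```bash
python3 snap.py w3
python3 - <<'E'
from h import *
import pickle
ims=[]
for n in("w1","w2","w3"):
    m=pickle.load(open(n+".pkl","rb")); f=cv2.imread(f"pics/{n}.png")
    u,v=proj(m,[660,-117,240],True); x=int(np.clip(u-50,0,540)); y=int(np.clip(v-37,0,325)); print(n,x,y)
    ims.append(cv2.resize(f[y:y+75,x:x+100],None,fx=4,fy=4,interpolation=cv2.INTER_CUBIC))
ims.append(ims[0]*0)
cv2.imwrite("pics/c2.png",np.vstack([np.hstack(ims[:2]),np.hstack(ims[2:])]))
E
```

```text
w1 540 144
w2 540 282
w3 406 240
```

View pics/c2.png

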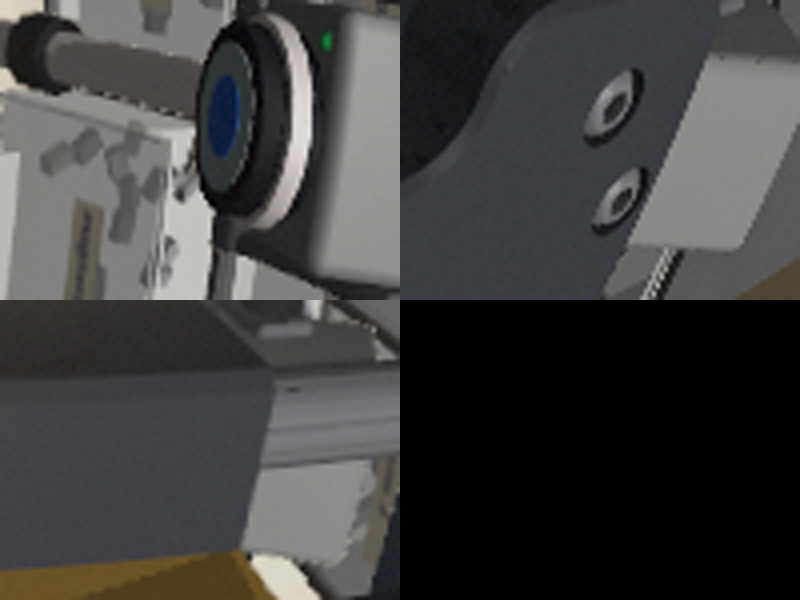

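The gripper body hides the head in w2 and w3. In w1 the lens glass is centred at about (596,173). I'll shoot again from the -y side.

To row units: -45 mm / 300 = -0.15.

Emit:
{"method": "nudge_tcp", "body": {"segments": [[-0.15,0,0,0,0,0],[-0.15,0,0,0,0,0],[-0.15,0,0,0,0,0],[-0.15,0,0,0,0,0],[0,0,0,0,0,0],[0,0,0,0,0,0],[0,0,0,0,0,0]]}}

```text
time_s: 4.05
ee_pos: [521.8, -216.8, 313.5]
ee_rot: [-179.9, -0.1, 84.9]
force: [0.5, -0.7, 0.1]
gripper_width: 34.0
gripper_force: 0.0
```

```bash
python3 snap.py w4
```

Emit:
{"method": "nudge_tcp", "body": {"segments": [[-0.0333,-0.0833,0.1167,0,0,0],[-0.0333,-0.0833,0.1167,0,0,0],[-0.0333,-0.0833,0.1167,0,0,0],[-0.0333,0,0.0667,0,0,0],[0,0,0,0,0,0],[0,0,0,0,0,0],[0,0,0,0,0,0]]}}

```text
time_s: 4.8
ee_pos: [445.7, -250.8, 190.6]
ee_rot: [179.8, 0.1, 85.0]
force: [-0.4, -0.4, 0.6]
gripper_width: 34.1
gripper_force: 0.0
```

```bash
python3 snap.py w5
python3 - <<'E'
from h import *
import pickle
ims=[]
for n in("w1","w4","w5"):
    m=pickle.load(open(n+".pkl","rb")); f=cv2.imread(f"pics/{n}.png")
    u,v=proj(m,[660,-117,240],True); x=int(np.clip(u-50,0,540)); y=int(np.clip(v-37,0,325)); print(n,x,y)
    ims.append(cv2.resize(f[y:y+75,x:x+100],None,fx=4,fy=4,interpolation=cv2.INTER_CUBIC))
ims.append(ims[0]*0)
cv2.imwrite("pics/c3.png",np.vstack([np.hstack(ims[:2]),np.hstack(ims[2:])]))
E
```

```text
w1 540 144
w4 423 45
w5 540 0
```

View pics/c3.png

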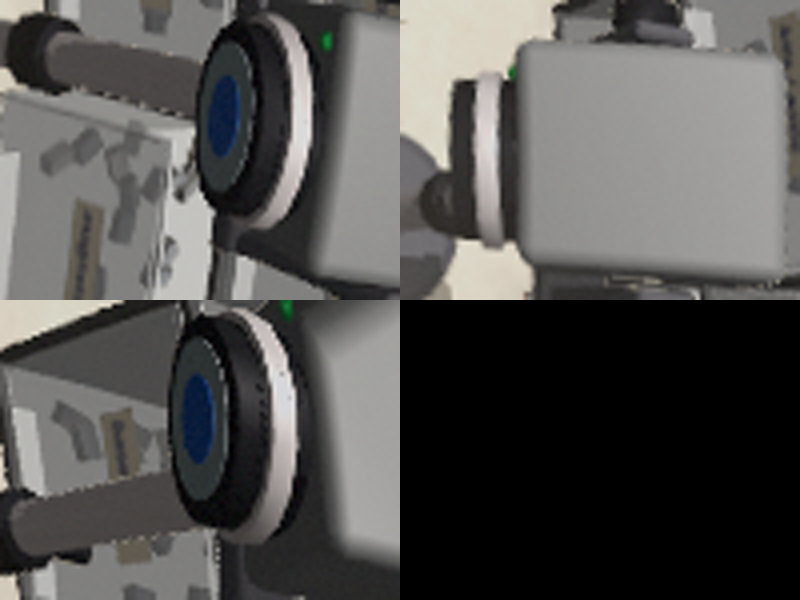

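w4 shows the head's top face, with crop corners (523,45), (783,58), (780,275) and (523,270). In w1 and w5 the grey glass disc is centred at crop (225,117) and (199,118).

```bash
python3 - <<'E'
from h import *
import pickle
from scipy.optimize import least_squares
np.set_printoptions(precision=2,suppress=True)
rays=[];cen=[]
for n,x,y,s in(("w1",540,144,(225,117)),("w5",540,0,(199,118))):
    m=pickle.load(open(n+".pkl","rb")); f=cv2.imread(f"pics/{n}.png")
    c=cv2.resize(f[y:y+75,x:x+100],None,fx=4,fy=4,interpolation=cv2.INTER_CUBIC).astype(int)
    print(c[s[1],s[0]],c[s[1]-50,s[0]],c[s[1],s[0]+38])
    g=(c[:,:,0]>62).astype(np.uint8); g=cv2.morphologyEx(g,cv2.MORPH_OPEN,np.ones((7,7)))
    k,l,st,ce=cv2.connectedComponentsWithStats(g); i=l[s[1],s[0]]; print(n,st[i],ce[i])
    ct=max(cv2.findContours((l==i).astype(np.uint8),0,1)[0],key=cv2.contourArea); ct=cv2.convexHull(ct)
    e=cv2.fitEllipse(ct); print(e)
    bl=((c[:,:,0]-c[:,:,2])>40).astype(np.uint8); k2,l2,st2,ce2=cv2.connectedComponentsWithStats(bl); b=ce2[1+st2[1:,4].argmax()]; print("blue",b)
    P=lambda u,v:((u+.5)/4-.5+x,(v+.5)/4-.5+y)
    cen.append((ray(m,*P(*e[0]),True),ray(m,*P(*b),True)))
    for p in cv2.ellipse2Poly((0,0),(1000,1000),0,0,360,10)/1000.:
        th=np.radians(e[2]); q=np.array(e[0])+R.from_euler("z",e[2],degrees=True).as_matrix()[:2,:2]@(p*np.array(e[1])/2)
        rays.append(ray(m,*P(*q),True))
for j in(0,1): print("tri",tri(cen[0][j],cen[1][j]))
C0=tri(cen[0][0],cen[1][0])[0]
O=np.array([r[0] for r in rays]);D=np.array([r[1] for r in rays])
def nv(a): return R.from_euler("zy",[a[0],-a[1]]).apply([1,0,0])
def res(p):
    n=nv(p[3:5]);C=p[:3]; q=O+D*(((C-O)@n)/(D@n))[:,None]; return np.linalg.norm(q-C,axis=1)-p[5]
r=least_squares(res,[*C0,-.1,.4,13]); print(r.x[:3],np.degrees(r.x[3:5]),r.x[5],np.abs(r.fun).max())
E
```

```text
[58 26  5] [54 54 48] [36 34 34]
w1 [    4     0   396   300 31864] [240.29 127.76]
((297.5985412597656, 179.37551879882812), (232.3245391845703, 387.5687561035156), 177.01441955566406)
blue [224.71 115.98]
[59 28  5] [48 51 46] [21 17 16]
w5 [    0     0   400   300 42458] [227.93 158.02]
((244.7720184326172, 146.4068603515625), (313.333984375, 565.985595703125), 93.7470703125)
blue [198.54 118.09]
tri (array([ 636.39, -123.83,  224.52]), [np.float64(4.4663892067792155), np.float64(4.466389206779269)])
tri (array([ 639.16, -115.98,  206.75]), [np.float64(0.01150724880692999), np.float64(0.011507248806866884)])
[ 623.06 -122.79  233.57] [-27.52 -39.69] 34.72411650076268 16.8721059787546
```

```bash
python3 - <<'E'
from h import *
import pickle
from scipy.optimize import least_squares
np.set_printoptions(precision=2,suppress=True)
def fit(kind):
    rays=[];cen=[]
    for n,x,y,s in(("w1",540,144,(225,117)),("w5",540,0,(199,118))):
        m=pickle.load(open(n+".pkl","rb")); f=cv2.imread(f"pics/{n}.png")
        c=cv2.resize(f[y:y+75,x:x+100],None,fx=4,fy=4,interpolation=cv2.INTER_CUBIC).astype(int)
        if kind=="glass": g=((c[:,:,1]>43)&(c[:,:,1]<90)|((c[:,:,0]-c[:,:,2])>25))
        else: g=(c[:,:,0]-c[:,:,2])>30
        g=cv2.morphologyEx(g.astype(np.uint8),cv2.MORPH_OPEN,cv2.getStructuringElement(2,(15,15)))
        k,l,st,ce=cv2.connectedComponentsWithStats(g); i=l[s[1],s[0]]
        ct=cv2.convexHull(max(cv2.findContours((l==i).astype(np.uint8),0,1)[0],key=cv2.contourArea))
        e=cv2.fitEllipse(ct); print(kind,n,st[i],np.round(e[0],1),np.round(e[1],1),e[2])
        P=lambda u,v:((u+.5)/4-.5+x,(v+.5)/4-.5+y)
        cen.append(ray(m,*P(*e[0]),True))
        for p in cv2.ellipse2Poly((0,0),(1000,1000),0,0,360,10)/1000.:
            q=np.array(e[0])+R.from_euler("z",e[2],degrees=True).as_matrix()[:2,:2]@(p*np.array(e[1])/2)
            rays.append(ray(m,*P(*q),True))
    C0,er=tri(*cen); print("tri",C0,er[0])
    O=np.array([r[0] for r in rays]);D=np.array([r[1] for r in rays])
    nv=lambda a:R.from_euler("zy",[a[0],-a[1]]).apply([1,0,0])  # intrinsic handled below
    def nv(a): return np.array([np.cos(a[1])*np.cos(a[0]),np.cos(a[1])*np.sin(a[0]),np.sin(a[1])])
    def res(p):
        n=nv(p[3:5]);C=p[:3]; q=O+D*(((C-O)@n)/(D@n))[:,None]; return np.linalg.norm(q-C,axis=1)-p[5]
    r=least_squares(res,[*C0,-.1,.4,13]); print(r.x[:3],"yaw,pitch",np.degrees(r.x[3:5]),r.x[5],np.abs(r.fun).max())
fit("glass");fit("blue")
E
```

```text
glass w1 [ 201   43   55  147 5503] [226.3 116. ] [ 54.7 147.5] 4.77658748626709
glass w5 [ 178   41   50  158 5662] [199.2 120.1] [ 56.6 156.5] 178.38601684570312
tri [ 640.05 -116.09  206.3 ] 0.14724078508228647
[ 639.59 -116.04  206.38] yaw,pitch [-4.39 26.1 ] 14.064436283537548 0.7106769309291732
blue w1 [ 208   76   33   81 2037] [224.5 115.9] [32.4 81.2] 5.138177394866943
blue w5 [ 182   74   34   89 2341] [198.4 117.8] [33.7 89.2] 179.42938232421875
tri [ 639.06 -115.96  206.79] 0.0014682864272148738
[ 638.99 -115.96  206.75] yaw,pitch [-4.93 24.65] 7.889041828169116 0.11532027835153791
```

```bash
python3 - <<'E'
from h import *
import pickle
np.set_printoptions(precision=1,suppress=True)
m=pickle.load(open("w4.pkl","rb"))
L=np.array([639.2,-116,206.7])
for hh in(22,25):
  for pit in (24,26):
    Rl=R.from_euler("ZY",[-5.5,-pit],degrees=True).as_matrix()
    p0=L+Rl[:,2]*hh; q=[]
    for u,v in[(523,45),(523,270),(783,58),(780,275)]:
        o,d=ray(m,423+(u-400+.5)/4-.5,45+(v+.5)/4-.5,True); q.append(Rl.T@(o+d*((p0-o)@Rl[:,2])/(d@Rl[:,2])-L))
    q=np.array(q); e=[q[2]-q[0],q[3]-q[1]]; print(hh,pit,q.tolist() and q, "yaw off",[np.degrees(np.arctan2(a[1],a[0])) for a in e], "perp",[np.degrees(np.arctan2(-(q[a]-q[b])[0],(q[a]-q[b])[1])) for a,b in((0,1),(2,3))])
E
```

```text
22 24 [[ 15.6  22.9  22. ]
 [ 15.9 -26.2  22. ]
 [ 73.1  25.   22. ]
 [ 72.6 -21.9  22. ]] yaw off [np.float64(2.0111903033970076), np.float64(4.343458489682957)] perp [np.float64(0.3749665324296769), np.float64(-0.6052592020595094)]
22 26 [[ 16.4  22.8  22. ]
 [ 16.7 -26.2  22. ]
 [ 73.4  24.4  22. ]
 [ 72.9 -22.1  22. ]] yaw off [np.float64(1.5553746921507972), np.float64(4.246571274472563)] perp [np.float64(0.37510527923907744), np.float64(-0.6011481466349564)]
25 24 [[ 15.6  22.3  25. ]
 [ 15.9 -26.3  25. ]
 [ 72.5  24.3  25. ]
 [ 72.  -22.1  25. ]] yaw off [np.float64(2.011190303397012), np.float64(4.343458489682999)] perp [np.float64(0.3749665324296087), np.float64(-0.6052592020595154)]
25 26 [[ 16.4  22.1  25. ]
 [ 16.8 -26.4  25. ]
 [ 72.8  23.7  25. ]
 [ 72.3 -22.2  25. ]] yaw off [np.float64(1.5553746921508018), np.float64(4.246571274472554)] perp [np.float64(0.3751052792391703), np.float64(-0.6011481466349732)]
```

To row units: 46 mm / 300 = 0.1533, -1 mm / 300 = -0.0033.

Emit:
{"method": "nudge_tcp", "body": {"segments": [[0.1533,-0.0033,0,0,0,0],[0.1533,-0.0033,0,0,0,0],[0.1533,-0.0033,0,0,0,0],[0.1533,-0.0033,0,0,0,0],[0.1533,-0.0033,0,0,0,0],[0.1533,-0.0033,0,0,0,0],[0.1533,-0.0033,0,0,0,0],[0.1533,-0.0033,0,0,0,0]]}}

```text
time_s: 5.65
ee_pos: [469.6, 118.9, 190.4]
ee_rot: [179.8, -0.0, 84.9]
force: [0.4, -0.4, -0.1]
gripper_width: 33.9
gripper_force: 0.0
```

Emit:
{"method": "nudge_tcp", "body": {"segments": [[0.1533,0,0,0,0,0],[0.1533,0,0,0,0,0],[0.0133,0,0,0,0,0],[0,0,0,0,0,0],[0,0,0,0,0,0],[0,0,0,0,0,0]]}}

```text
time_s: 6.25
ee_pos: [477.5, 210.6, 189.3]
ee_rot: [180.0, 0.0, 84.8]
force: [0.4, -1.3, 0.1]
gripper_width: 34.0
gripper_force: 0.0
```

```bash
python3 snap.py w6; python3 -c "
from h import *
f=cv2.imread('pics/w6.png');cv2.imwrite('pics/c6.png',cv2.resize(f[40:300,200:460],None,fx=2.25,fy=2.25,interpolation=2))"
```

```text
(no output)
```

View pics/c6.png

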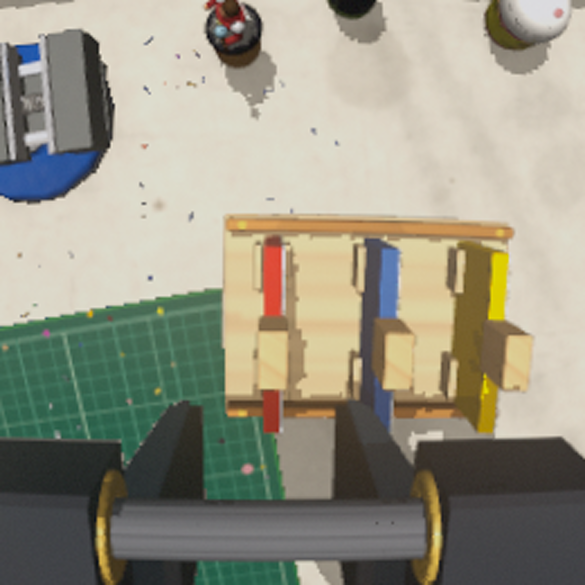

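```bash
python3 - <<'E'
from h import *
import pickle
np.set_printoptions(precision=1,suppress=True)
m=pickle.load(open("w6.pkl","rb"))
P=lambda u,v:((u+.5)/2.25-.5+200,(v+.5)/2.25-.5+40)
for n,(u,v),z in[("tab -y edge L",(258,392),98),("tab -y edge R",(289,392),98),("tab line",(258,360),98),("tabline R",(289,360),98),("tabtop",(273,318),98),("red -y end",(272,432),66),("red +y end",(273,245),66),("redL mid",(264,280),66),("redR mid",(282,280),66),("rail RT",(510,230),19),("rail LT",(228,218),19)]:
    print(n,onz(m,*P(u,v),z,True))
for p in([477.5,210,98],[477.5,222,98],[477.5,198,98]): print((proj(m,p,True)-[200,40])*2.25)
E
```

```text
tab -y edge L [473.  203.2  98. ]
tab -y edge R [485.  202.1  98. ]
tab line [474.2 216.   98. ]
tabline R [486.1 214.9  98. ]
tabtop [481.4 231.9  98. ]
red -y end [476.  174.2  66. ]
red +y end [483.8 256.7  66. ]
redL mid [478.7 242.3  66. ]
redR mid [486.3 241.6  66. ]
rail RT [603.6 251.7  19. ]
rail LT [463.2 267.7  19. ]
[267.4 373.6]
[264.5 343.5]
[270.1 402.9]
```

The red tab (crop ~(273,376)) and slab fit a centre at (479.5, 214.5) with yaw -5.2°. The ~12 mm thickness and ~83 mm length match the stated sizes, so I'll descend and grip.

To row units: 25 mm / 300 = 0.0833, 1.5 mm / 300 = 0.005.

Emit:
{"method": "nudge_tcp", "body": {"segments": [[0.0133,0.005,0.0833,0,0,0],[0,0,0.0833,0,0,0],[0,0,0.0833,0,0,0],[0,0,0.0667,0,0,0],[0,0,0.05,0,0,0],[0,0,0.03,0,0,0],[0,0,0,0,0,0],[0,0,0,0,0,0]], "finger_gap": 34}}

```text
time_s: 7.1
ee_pos: [479.9, 215.4, 70.5]
ee_rot: [179.9, -0.0, 84.8]
force: [0.5, -0.1, 0.1]
gripper_width: 34.0
gripper_force: 0.0
```

Emit:
{"method": "nudge_tcp", "body": {"segments": [[0,0,0,0,0,0],[0,0,0,0,0,0],[0,0,0,0,0,0],[0,0,0,0,0,0],[0,0,0,0,0,0],[0,0,0,0,0,0]], "finger_gap": 5, "grip_force": 25}}

```text
time_s: 7.7
ee_pos: [479.7, 215.8, 70.5]
ee_rot: [179.9, -0.0, 84.9]
force: [0.8, 0.5, 4.9]
gripper_width: 11.8
gripper_force: 25.0
```

To row units: -32 mm / 300 = -0.1067, -30 mm / 300 = -0.1.

Emit:
{"method": "nudge_tcp", "body": {"segments": [[0,0,-0.0267,0,0,0],[0,0,-0.0333,0,0,0],[0,0,-0.05,0,0,0],[0,0,-0.0833,0,0,0],[0,0,-0.1,0,0,0],[0,0,-0.1067,0,0,0],[0,0,0,0,0,0],[0,0,0,0,0,0]]}}

```text
time_s: 8.5
ee_pos: [479.3, 215.7, 190.6]
ee_rot: [179.9, -0.0, 84.9]
force: [0.2, -0.6, -1.3]
gripper_width: 11.7
gripper_force: 25.0
```

```bash
python3 - <<'E'
from h import *
np.set_printoptions(precision=2,suppress=True)
L=np.array([639.2,-116,206.7]); Rl=R.from_euler("ZY",[-5,-25],degrees=True).as_matrix()
face=L-160*Rl[:,0]; tcp=face+33*Rl[:,2]; Rt=np.c_[Rl[:,1],Rl[:,0],-Rl[:,2]]
s=monitor.state();Rc=R.from_euler("xyz",s["ee_rot"],degrees=True).as_matrix()
print(face,tcp,s["ee_pos"],Rc.T@(tcp-s["ee_pos"]),R.from_matrix(Rc.T@Rt).as_rotvec(degrees=True))
E
```

```text
[ 494.74 -103.36  139.08] [ 480.85 -102.15  168.99] [479.3  215.66 190.6 ] [-316.42   29.82   21.48] [-24.94  -0.    -0.11]
```

To row units: -45 mm / 300 = -0.15, -40 mm / 300 = -0.1333.

Emit:
{"method": "nudge_tcp", "body": {"segments": [[-0.0667,0,0,0,0,0],[-0.1333,0,0,0,0,0],[-0.15,0,0,0,0,0],[-0.15,0,0,0,0,0],[-0.15,0.0167,0,0,0,0],[-0.15,0.0267,0.0167,0,0,0],[-0.1333,0.0267,0.0267,0,0,0],[-0.0833,0.0267,0.0267,0,0,0]]}}

```text
time_s: 9.3
ee_pos: [479.6, -93.1, 167.3]
ee_rot: [-179.8, 0.0, 84.8]
force: [-0.2, 0.4, -0.7]
gripper_width: 11.8
gripper_force: 25.0
```

Emit:
{"method": "nudge_tcp", "body": {"segments": [[-0.038,0.0027,0.0017,0,0,0],[0,0,0,-0.0444,0,0],[0,0,0,-0.0667,0,0],[0,0,0,-0.0667,0,0],[0,0,0,-0.0667,0,0],[0,0,0,-0.0333,0,0],[0,0,0,0,0,0],[0,0,0,0,0,0]]}}

```text
time_s: 10.1
ee_pos: [480.7, -101.7, 168.3]
ee_rot: [155.1, -0.0, 84.9]
force: [0.4, -0.0, -0.6]
gripper_width: 11.6
gripper_force: 25.0
```

```bash
python3 snap.py w7
python3 - <<'E'
from h import *
s=grab_frame("side");t=grab_frame("top");w=cv2.imread("pics/w7.png")
def c(im,x,y,w=100,h=75,k=4): return cv2.resize(im[y:y+h,x:x+w],None,fx=k,fy=k,interpolation=cv2.INTER_CUBIC)
cv2.imwrite("pics/side7.png",s);cv2.imwrite("pics/top7.png",t)
print(proj(camera_model("side"),[494.7,-103.4,139.1]))
cv2.imwrite("pics/c7.png",np.vstack([np.hstack([c(s,270,130),c(s,285,310,80,60,5)]),np.hstack([c(w,240,100,320,240,1.25),c(t,300,140)])]))
E
```

```text
[348.01998906 194.69711113]
```

View pics/c7.png

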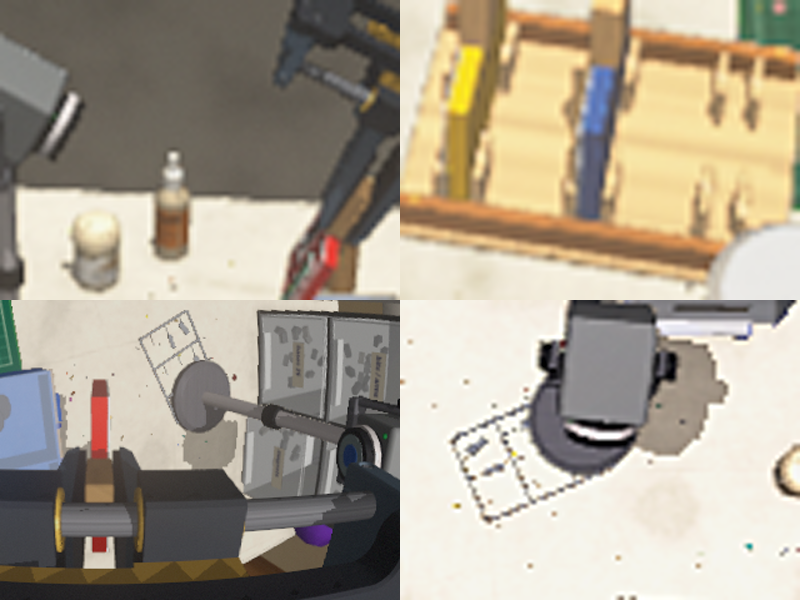

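The wall is held and tilted, the other walls are still in their slots, and the camera is untouched. I'll check the wall's place in the grip and the lens against this new view.

```bash
python3 - <<'E'
from h import *
import pickle
np.set_printoptions(precision=2,suppress=True)
s=monitor.state();Rc=R.from_euler("xyz",s["ee_rot"],degrees=True).as_matrix(); print(s["ee_pos"],s["ee_rot"])
Rw=np.c_[Rc[:,1],Rc[:,0],-Rc[:,2]]; F=s["ee_pos"]-33*Rw[:,2]
L=np.array([639.2,-116,206.7]); Rl=R.from_euler("ZY",[-5,-25],degrees=True).as_matrix()
print("face in lens",Rl.T@(F-L)); print("rot err",R.from_matrix(Rl.T@Rw).as_rotvec(degrees=True))
m=pickle.load(open("w7.pkl","rb")); w=cv2.imread("pics/w7.png").astype(int)
bl=((w[:,:,0]-w[:,:,2])>25); bl[:,:490]=0;bl[:,550:]=0;bl[:190]=0;bl[255:]=0
k,l,st,ce=cv2.connectedComponentsWithStats(bl.astype(np.uint8)); i=1+st[1:,4].argmax(); print("blue",st[i],ce[i],"pred",proj(m,L,True))
o,d=ray(m,*ce[i],True); print("ray miss mm",np.linalg.norm(np.cross(L-o,d)))
def red(im): return ((im[:,:,2]>1.8*im[:,:,1])&(im[:,:,2]>1.8*im[:,:,0])&(im[:,:,2]>70)).astype(np.uint8)
def box(g): 
    ys,xs=np.nonzero(g); return xs.min(),xs.max(),ys.min(),ys.max(),len(xs)
g=red(w); g[:,:300]=0;g[:,345:]=0;g[:150]=0; print("wrist red",box(g))
corn=[F+Rw@np.array([x,y,z]) for x in(-4,4) for y in(42,-42) for z in(30,-30)]
print(np.array([proj(m,p,True) for p in corn]))
# top-edge end points cast on plane z_w=+30
for v in(box(g)[2],box(g)[3]+1):
    u=np.nonzero(g[min(v,box(g)[3])])[0].mean(); o,d=ray(m,u,v-.5,True); n=Rw[:,2]; p=o+d*((F+30*n-o)@n)/(d@n); print("edge in wall",Rw.T@(p-F))
ms=camera_model("side"); sd=cv2.imread("pics/side7.png").astype(int); g=red(sd); g[:,:330]=0;g[:,365:]=0;g[:175]=0;g[225:]=0
print("side red",box(g)); ct=max(cv2.findContours(g,0,1)[0],key=cv2.contourArea); print(cv2.approxPolyDP(ct,2,True)[:,0].tolist()); print("pred",np.array([proj(ms,p) for p in corn]))
E
```

```text
[ 481.86 -102.08  168.73] [155.     0.    84.92]
face in lens [-159.2     0.13   -0.65]
rot err [-0.04 -0.   -0.07]
blue [515 216  11  18 145] [519.66 223.74] pred [519.64 224.96]
ray miss mm 0.9750887208866653
wrist red (np.int64(313), np.int64(325), np.int64(177), np.int64(300), 735)
[[315.48 176.17]
 [316.56 162.15]
 [315.99 303.72]
 [316.8  263.68]
 [329.7  176.19]
 [327.19 162.16]
 [328.2  303.71]
 [326.44 263.68]]
edge in wall [-2.02 41.81 30.  ]
edge in wall [ -2.03 -39.43  30.  ]
side red (np.int64(340), np.int64(354), np.int64(189), np.int64(213), 67)
[[353, 189], [340, 213], [354, 195]]
pred [[353.74 196.53]
 [341.15 214.76]
 [356.72 176.91]
 [344.79 194.64]
 [350.62 194.95]
 [338.11 213.24]
 [353.79 175.41]
 [341.93 193.2 ]]
```

Emit:
{"method": "nudge_tcp", "body": {"segments": [[0,0,0,0,0,0],[0,0,0,0,0,0],[0,0,0,0,0,0]]}}

```text
time_s: 10.55
ee_pos: [481.1, -102.2, 168.4]
ee_rot: [155.0, 0.0, 84.9]
force: [0.8, 0.2, -0.4]
gripper_width: 11.6
gripper_force: 25.0
```

```bash
python3 -c "
from workcell import env, monitor, grab_frame, camera_model, job_done
print(job_done())"
```

```text
the job is handed in; nothing more can be done
None
```

The red wall is out of the rack and held still in front of the inspection camera, about 159 mm from the lens, centred to within about 1–2 mm and square to within about 1–2°; the job was handed in at 10.6 s, but no verdict was shown.

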